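Load the weighing rack with the test weights in reverse order

ROBOT

A 6-joint arm with a two-finger parallel gripper is mounted at the origin on a cart in front of the work surface, level with it; the furniture and walls round the work are solid. World frame = base frame: x ahead of the robot, y to its left, z up, the work surface at z = 0. Lengths are in m, angles in rad, forces in N, time in s.
With the tool pointing down it reaches from about 0.375 to 0.975 m from the base axis. Payload 3.8 kg.
Tool frame: the origin (TCP) lies at the very end of the fingers, on their centre line; the grasp point (between the pads) lies 19 mm behind it; z points along the fingers, y is the line along which they close (so a half turn about z gives the same grasp; the last joint's range is limited). The gripper opens to 85 mm and grips with 20 to 120 N. Pads are 22 mm wide; open, the fingers measure 114 mm over their backs; the gripper's body (76 mm by 85 mm) begins 54 mm behind the grasp point. The pads swing forward as they close: fully open they stand 13 mm farther back than shut.
Start: joints at [-1.364, 0.264, 1.604, -0, 1.274, -0.037], TCP at [0.163, -0.655, 0.231] pointing down, gripper open.
Joint ranges: [-2.63, 2.63], [-0.94, 2.18], [0.31, 2.57], [-1.31, 4.45], [0, 2.66], [-2.55, 2.55]. Speed limits (rad/s): [2.57, 2.57, 3.14, 3.14, 3.14, 3.14].

INTERFACE

Orientations are given as a rotation vector (axis times angle).
In Python, from workcell import * gives the robot as it stands.
- The arm moves only by the shell command python3 -m crank 'ROWS' [OPENING] [FORCE]. ROWS is JSON, a list that holds one entry, the list of rows, each a list of 6 numbers: the shift along the tool's x, y, z in cm, then the turn, a rotation vector about the tool's x, y, z in rad. In form: [[[dx, dy, dz, ax, ay, az], ...]]. A call has 1 to 8 rows; each row shifts and turns the commanded pose from where the row before left it, along the tool's axes as they then stand; what a row does not reach is not made up. A row lasts 1/12 s, in which the tool goes at most 41.7 mm and 7.16 degrees, less where a joint would pass 70% of its speed; a pose out of reach is approached as far as the arm can. A call with a gripper value outside its range is refused whole. OPENING is the finger opening in cm, from 0 to 8.54, set as the call begins (- or left out, the last holds). The fingers move at their own pace and stop on an object; FORCE is the grip in N (left out, the last holds). Time passes only in rows, so rows that do not move let the fingers close. It gives the time, the measured TCP pose, the force, the opening and the grip force at its end, in the units of the state.
- read_state(): the state, without advancing time (a new reading comes with each control period).
- read_camera(name): name is "scene" or "top"; returns the picture (384x512x3 uint8, blue, green, red); there is no depth.
- camera_model(name): a dict with "camera_matrix" (3x3 intrinsics, pixels), "R" (3x3) and "t" (3): a world point X has camera coordinates R X + t. Camera axes: x right, y down, z forward; pixel columns grow to the right and rows downward; lengths in m; the calibration is good to about 2 mm. A picture is of the moment at which its call begins. camera_model takes no time and is no camera call.
- finish_job(): hands the job in; it is judged then, once.
The state is a dict: "time": time; "q": joint angles; "joint_vel": joint speeds; "joint_torque": joint torques, N m; "tool_pos": TCP position; "tcp_rot": TCP orientation; "wrist_force": force on the tool from outside, world axes, zero at the start; "torque": the same for the moment, N m; "width": opening from 0.0 (shut) to 1.0 (fully open); "grip_force": force on a finger pad.
Only numpy, scipy, OpenCV 4.12 (cv2) and the standard library are available. Lean on these libraries where they do the work, as an engineer would, in place of code of your own. Each camera call takes 0.05 s, during which the arm holds its last target. There are 200 camera calls.

TASK

Before the balance is checked, move the four test weights from the brown wooden storage rack to the grey weighing rack, one to a cell, in reverse order counted from the pin at the end of each rack: the weight that starts nearest the wooden rack's pin goes into the grey cell farthest from the grey rack's pin, the next into the next farthest, and so on, so that the one farthest from the pin ends nearest the pin. Never tip a weight over, and leave all four standing upright in the middle of their cells.

Things in the scene. Friction and masses are not known exactly. Their poses are not given: they have to be found in the camera images.
- weight_16: smallest of four loose knob test weights: an upright steel-grey cylinder 16 mm in diameter with a narrower neck and knob on top, 24 mm high in all (straight-sided up to about 14 mm). Origin: centre of its underside; z up along its axis.
- weight_20: second smallest of four loose knob test weights: an upright brass cylinder 20 mm in diameter with a narrower neck and knob on top, 30 mm high in all (straight-sided up to about 18 mm). Origin: centre of its underside; z up along its axis.
- weight_24: second largest of four loose knob test weights: an upright steel-grey cylinder 24 mm in diameter with a narrower neck and knob on top, 37 mm high in all (straight-sided up to about 22 mm). Origin: centre of its underside; z up along its axis.
- weight_28: largest of four loose knob test weights: an upright steel-grey cylinder 28 mm in diameter with a narrower neck and knob on top, 46 mm high in all (straight-sided up to about 28 mm). Origin: centre of its underside; z up along its axis.
- seat_16: flat black rubber disc 30 mm in diameter and 3 mm thick, fixed on the storage rack, on which the 16 mm weight stands at the start (no rim). Origin: centre of its underside; z up.
- seat_20: flat black rubber disc 34 mm in diameter and 3 mm thick, fixed on the storage rack, on which the 20 mm weight stands at the start (no rim). Origin: centre of its underside; z up.
- seat_24: flat black rubber disc 38 mm in diameter and 3 mm thick, fixed on the storage rack, on which the 24 mm weight stands at the start (no rim). Origin: centre of its underside; z up.
- seat_28: flat black rubber disc 42 mm in diameter and 3 mm thick, fixed on the storage rack, on which the 28 mm weight stands at the start (no rim). Origin: centre of its underside; z up.
- storage_rack: brown wooden board; carries the rubber seats and weights at the start. Fixed, 60 x 235 x 12 mm. Origin: underside, below the row's middle; z up, +y along the row to the end with the upright steel pin (y = 118 mm, top z = 42, ball 12 wide). Places at x = 0, y = 75, 25, -25, -75 mm. Weights' undersides at z = 15 mm at the start.
- weighing_rack: grey plastic board, empty at the start. Fixed, 60 x 235 x 12 mm. Origin: underside, below the row's middle; z up, +y along the row to the end with the upright steel pin (y = 118 mm, top z = 42, ball 12 wide). Places at x = 0, y = 75, 25, -25, -75 mm. Cell floors at z = 12 mm; ribs (4 mm, 5.5 high) at y = 0, +-50, +-100 part the cells; 32 mm dark discs mark their middles.
Things that resemble listed ones, but are neither listed nor needed, are in the scene too. Leave any red look-alike of the weight_28 alone.

How it is judged:
At the end, for the whole second after the job is handed in: Each weight stands upright (within 0.1 rad) on the floor of its cell of the weighing rack, its centre within 15 mm of the cell's middle along and across the row, at rest; its cell is the mirror one of its seat's place: first from the pin to fourth, second to third, third to second, fourth to first (((y of seat_16 in the frame of storage_rack between -0.095 and -0.055 m and y of weight_16 in the frame of weighing_rack between 0.06 and 0.09 m) or (y of seat_16 in the frame of storage_rack between -0.045 and -0.005 m and y of weight_16 in the frame of weighing_rack between 0.01 and 0.04 m) or (y of seat_16 in the frame of storage_rack between 0.005 and 0.045 m and y of weight_16 in the frame of weighing_rack between -0.04 and -0.01 m) or (y of seat_16 in the frame of storage_rack between 0.055 and 0.095 m and y of weight_16 in the frame of weighing_rack between -0.09 and -0.06 m)) and x of weight_16 in the frame of weighing_rack between -0.015 and 0.015 m and z of weight_16 in the frame of weighing_rack between 0.008 and 0.016 m and angle between each of weight_16, weight_20, weight_24, weight_28's own z axis and vertical below 0.1 rad and linear speed of each of weight_16, weight_20, weight_24, weight_28 below 0.02 m/s and angular speed of each of weight_16, weight_20, weight_24, weight_28 below 0.3 rad/s and ((y of seat_20 in the frame of storage_rack between -0.095 and -0.055 m and y of weight_20 in the frame of weighing_rack between 0.06 and 0.09 m) or (y of seat_20 in the frame of storage_rack between -0.045 and -0.005 m and y of weight_20 in the frame of weighing_rack between 0.01 and 0.04 m) or (y of seat_20 in the frame of storage_rack between 0.005 and 0.045 m and y of weight_20 in the frame of weighing_rack between -0.04 and -0.01 m) or (y of seat_20 in the frame of storage_rack between 0.055 and 0.095 m and y of weight_20 in the frame of weighing_rack between -0.09 and -0.06 m)) and x of weight_20 in the frame of weighing_rack between -0.015 and 0.015 m and z of weight_20 in the frame of weighing_rack between 0.008 and 0.016 m and ((y of seat_24 in the frame of storage_rack between -0.095 and -0.055 m and y of weight_24 in the frame of weighing_rack between 0.06 and 0.09 m) or (y of seat_24 in the frame of storage_rack between -0.045 and -0.005 m and y of weight_24 in the frame of weighing_rack between 0.01 and 0.04 m) or (y of seat_24 in the frame of storage_rack between 0.005 and 0.045 m and y of weight_24 in the frame of weighing_rack between -0.04 and -0.01 m) or (y of seat_24 in the frame of storage_rack between 0.055 and 0.095 m and y of weight_24 in the frame of weighing_rack between -0.09 and -0.06 m)) and x of weight_24 in the frame of weighing_rack between -0.015 and 0.015 m and z of weight_24 in the frame of weighing_rack between 0.008 and 0.016 m and ((y of seat_28 in the frame of storage_rack between -0.095 and -0.055 m and y of weight_28 in the frame of weighing_rack between 0.06 and 0.09 m) or (y of seat_28 in the frame of storage_rack between -0.045 and -0.005 m and y of weight_28 in the frame of weighing_rack between 0.01 and 0.04 m) or (y of seat_28 in the frame of storage_rack between 0.005 and 0.045 m and y of weight_28 in the frame of weighing_rack between -0.04 and -0.01 m) or (y of seat_28 in the frame of storage_rack between 0.055 and 0.095 m and y of weight_28 in the frame of weighing_rack between -0.09 and -0.06 m)) and x of weight_28 in the frame of weighing_rack between -0.015 and 0.015 m and z of weight_28 in the frame of weighing_rack between 0.008 and 0.016 m); the robot touches nothing.
It fails at once if the 16 mm weight is tipped over (more than 45 degrees from upright) (angle between weight_16's own z axis and vertical above 0.785 rad).
It fails at once if the 20 mm weight is tipped over (more than 45 degrees from upright) (angle between weight_20's own z axis and vertical above 0.785 rad).
It fails at once if the 24 mm weight is tipped over (more than 45 degrees from upright) (angle between weight_24's own z axis and vertical above 0.785 rad).
It fails at once if the 28 mm weight is tipped over (more than 45 degrees from upright) (angle between weight_28's own z axis and vertical above 0.785 rad).
It also fails if it takes over 99 s, if anything falls off the work surface, if the arm or the gripper's body presses on something with over 40 N, if the wrist force passes 120 N, or if a joint passes its speed limit or range.

## Working session

There is one attempt and no reset: what is moved stays moved. The work goes in short steps, Python scripts to look and compute and a shell command to move; the robot and the scene stay as the last step left them, time stands still between calls to the robot, and variables do not carry over. Pictures are saved under pics/ and viewed, at most 14 in all, crops included, and the job is handed in when it is done.

```bash
mkdir -p pics; python3 - <<'E'
from workcell import *
import cv2
for n in("top","scene"):
    cv2.imwrite(f"pics/{n}0.png",cv2.resize(read_camera(n),(800,600),interpolation=cv2.INTER_CUBIC)); m=camera_model(n); print(m)
s=read_state();print(s)
E
```

```text
{'camera_matrix': array([[362.00815032,   0.        , 261.11200744],
       [  0.        , 362.00815032, 184.53014257],
       [  0.        ,   0.        ,   1.        ]]), 'R': array([[ 0.01230427, -0.99979746, -0.01592627],
       [-0.99676091, -0.01099785, -0.07966646],
       [ 0.07947517,  0.01685492, -0.99669434]]), 't': array([-0.0431396 ,  0.4816916 ,  0.85143318])}
{'camera_matrix': array([[470.88533781,   0.        , 256.35788756],
       [  0.        , 470.88533781, 188.41821323],
       [  0.        ,   0.        ,   1.        ]]), 'R': array([[-0.79337558, -0.60870504,  0.00577649],
       [-0.25190102,  0.31965509, -0.91343664],
       [ 0.554167  , -0.72615343, -0.40693996]]), 't': array([0.34142586, 0.18989706, 0.82860927])}
{'time': 0.1, 'q': array([-1.36388737e+00,  2.64685017e-01,  1.60527569e+00, -1.85624386e-05,
        1.27367996e+00, -3.69054450e-02]), 'joint_vel': array([-0.00052172, -0.00155364, -0.00319717,  0.00116343,  0.00043327,
        0.00012526]), 'joint_torque': array([-3.57330191e-04, -5.16707146e+01, -3.68590343e+01, -1.01611824e-04,
        6.27511967e-03,  2.43454656e-05]), 'tool_pos': array([ 0.16279952, -0.65438105,  0.230061  ]), 'tcp_rot': array([-3.11625233e+00, -3.81795386e-01,  3.00699083e-04]), 'wrist_force': array([-0.70197741,  0.2968481 ,  0.06790744]), 'torque': array([ 0.02958778, -0.05220613, -0.02467051]), 'grip_force': 0.0, 'width': 1.0015628964682608}
```

View pics/top0.png

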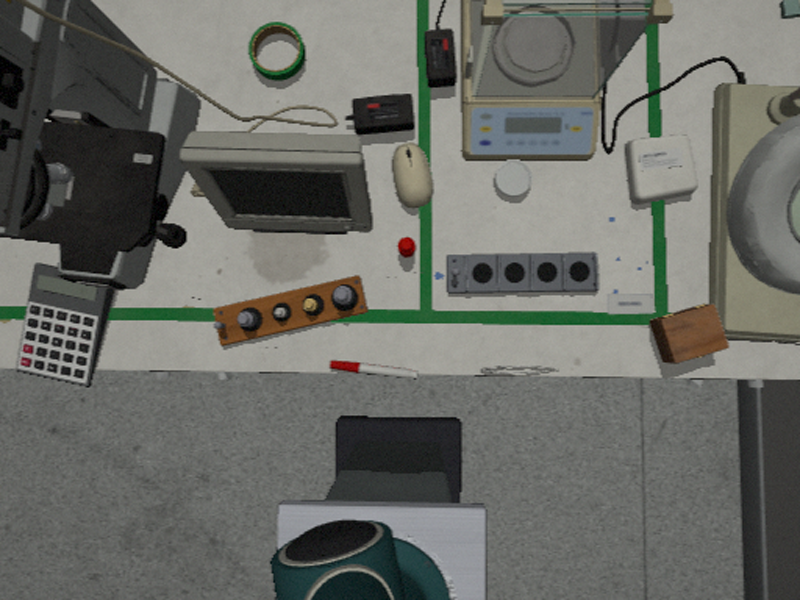

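View pics/scene0.png

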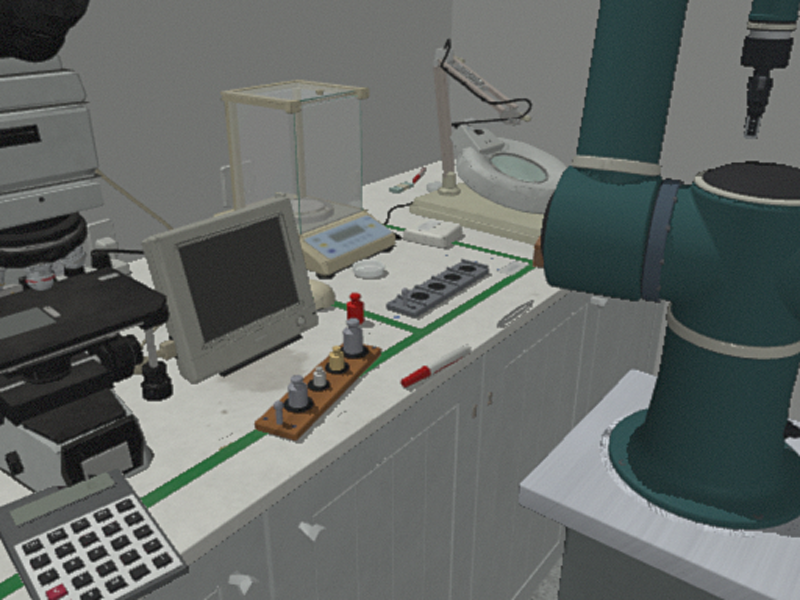

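The top view shows the wooden rack at (215–367, 277–345) with its pin on the left, and the grey rack at (447–597, 252–293), pin also on the left. The red decoy is at (406, 246). From the pin, the weights run 24 or 28, 16, 20, 28 or 24. I'll take an enlarged crop next.

```bash
cat > h.py <<'E'
from workcell import *
import numpy as np, cv2
from scipy.spatial.transform import Rotation as Ro
def px2w(n,u,v,z):
    m=camera_model(n);K,R,t=m["camera_matrix"],m["R"],np.array(m["t"])
    d=R.T@np.linalg.inv(K)@[u,v,1];c=-R.T@t
    return c+d*(z-c[2])/d[2]
def w2px(n,X):
    m=camera_model(n);p=m["camera_matrix"]@(m["R"]@np.array(X)+m["t"]);return p[:2]/p[2]
def crop(n,x,y,w,h,s,f,im=None):
    im=read_camera(n) if im is None else im
    cv2.imwrite(f,cv2.resize(im[y:y+h,x:x+w],None,fx=s,fy=s,interpolation=cv2.INTER_CUBIC))
E
python3 - <<'E'
from h import *
im=read_camera("top")
a=cv2.resize(im[170:226,132:242],(770,392-100+8),interpolation=cv2.INTER_CUBIC) if 0 else cv2.resize(im[172:222,132:242],None,fx=7,fy=6,interpolation=cv2.INTER_CUBIC)
a=cv2.resize(im[172:222,132:242],None,fx=6,fy=6,interpolation=cv2.INTER_CUBIC)
b=cv2.resize(im[150:200,280:390],None,fx=6,fy=6,interpolation=cv2.INTER_CUBIC)
cv2.imwrite("pics/c1.png",np.vstack([a,b]))
E
```

```text
(no output)
```

View pics/c1.png

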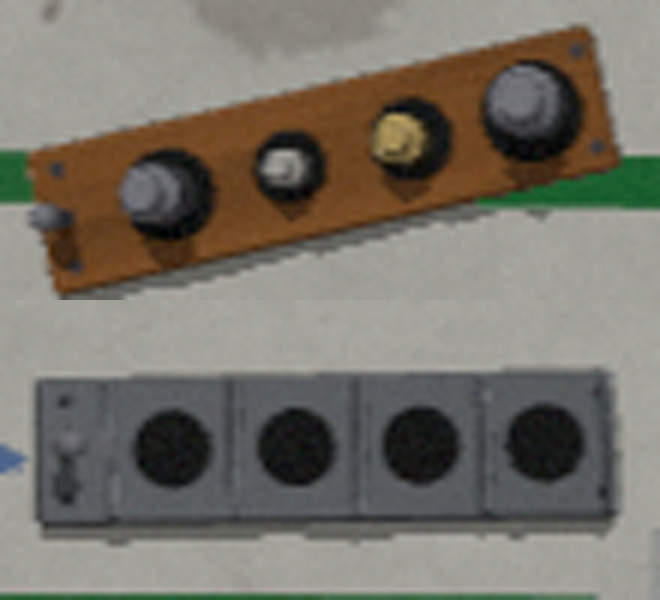

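```bash
python3 - <<'E'
from h import *
def fit(pts,ox,oy,z):
    P=np.array([px2w("top",u/6+ox-.42,v/6+oy-.42,z)[:2] for u,v in pts])
    M=np.array([P@[1,0],P@[0,1]]).T
    y=np.array([75,25,-25,-75])/1000
    d=(P*y[:,None]).sum(0)/(y**2).sum(); print(P.round(4).tolist(),"mid",P.mean(0).round(4),"scale",np.linalg.norm(d).round(4),"yaw of +y",np.degrees(np.arctan2(d[1],d[0])).round(2))
fit([(168,193),(290,166),(411,138),(533,110)],132,172,.015)
fit([(172,448),(296,446),(420,445),(545,442)],280,100,.012)
# knob tops estimate of weights
for (u,v),h in zip([(143,187),(277,167),(398,138),(527,97)],[.052,.039,.045,.061]): print(px2w("top",u/6+131.58,v/6+171.58,h).round(4))
s=read_state();print(s["tool_pos"],Ro.from_rotvec(s["tcp_rot"]).as_matrix().round(3).tolist())
E
```

```text
[[0.4332, 0.2072], [0.4446, 0.1583], [0.4565, 0.1097], [0.4683, 0.0607]] mid [0.4507 0.134 ] scale 1.0039 yaw of +y 103.51
[[0.509, -0.1513], [0.5103, -0.2013], [0.5112, -0.2511], [0.513, -0.3013]] mid [ 0.5109 -0.2263] scale 0.9999 yaw of +y 91.49
[0.4345 0.206  0.052 ]
[0.4433 0.1576 0.039 ]
[0.4549 0.1092 0.045 ]
[0.4704 0.0572 0.061 ]
[ 0.16282838 -0.65445952  0.23021648] [[0.97, 0.241, -0.0], [0.241, -0.97, 0.002], [0.0, -0.002, -1.0]]
```

```bash
python3 -m crank '[[[0,0,0,0,0,-0.12],[0,0,0,0,0,-0.12],[0,0,0,0,0,-0.12],[0,0,0,0,0,-0.12],[0,0,0,0,0,-0.12],[0,0,0,0,0,-0.12],[0,0,0,0,0,-0.12],[0,0,0,0,0,-0.12]]]' 8.5 40
python3 -m crank '[[[0,0,0,0,0,-0.12],[0,0,0,0,0,-0.12],[0,0,0,0,0,-0.12],[0,0,0,0,0,-0.007],[3.6,1.6,0,0,0,0],[3.6,1.6,0,0,0,0],[3.6,1.6,0,0,0,0],[0,0,0,0,0,0]]]'
```

```text
time: 0.82
tool_pos: [0.1629, -0.6547, 0.2307]
tcp_rot: [-2.583, -1.786, -0.001]
wrist_force: [-0.6, 0.0, -0.3]
width: 0.996
grip_force: 0.0
time: 1.48
tool_pos: [0.2127, -0.5405, 0.2298]
tcp_rot: [-2.219, -2.218, -0.008]
wrist_force: [0.1, 0.3, -0.7]
width: 0.994
grip_force: 0.0
```

```bash
python3 -m crank '[[[3.7,1.6,0,0,0,0],[3.7,1.6,0,0,0,0],[3.7,1.6,0,0,0,0],[3.7,1.6,0,0,0,0],[3.7,1.6,0,0,0,0],[3.7,1.6,0,0,0,0],[3.7,1.6,0,0,0,0],[3.7,1.6,0,0,0,0]]]'
python3 -m crank '[[[3.7,1.6,0,0,0,0],[3.7,1.6,0,0,0,0],[3.7,1.6,0,0,0,0],[3.7,1.6,0,0,0,0],[3.7,1.6,0,0,0,0],[3.7,1.6,0,0,0,0],[3.7,1.6,0,0,0,0],[0.6,0.1,0,0,0,0]]]'
python3 -m crank '[[[0,0,0,0,0,0],[0,0,0,0,0,0]]]'
```

```text
time: 2.15
tool_pos: [0.3392, -0.2496, 0.2315]
tcp_rot: [2.225, 2.217, 0.0]
wrist_force: [1.6, -0.7, 0.5]
width: 0.993
grip_force: 0.0
time: 2.82
tool_pos: [0.454, 0.0189, 0.2317]
tcp_rot: [-2.219, -2.223, -0.005]
wrist_force: [-1.1, -1.2, 0.5]
width: 0.997
grip_force: 0.0
time: 2.98
tool_pos: [0.4517, 0.0138, 0.2311]
tcp_rot: [-2.221, -2.222, 0.002]
wrist_force: [0.5, -0.9, -0.3]
width: 0.993
grip_force: 0.0
```

```bash
python3 -m crank '[[[1.5,0.6,0,0,0,0],[1.5,0.6,2.5,0,0,0],[1.5,0.6,3.2,0,0,0],[0,0,3.2,0,0,0],[0,0,3.2,0,0,0],[0,0,2.0,0,0,0],[0,0,0,0,0,0],[0,0,0,0,0,0]]]'
python3 - <<'E'
from h import *
a=cv2.resize(read_camera("top")[140:230,120:260],None,fx=4,fy=4,interpolation=cv2.INTER_CUBIC)
b=cv2.resize(read_camera("scene")[180:290,150:290],None,fx=4,fy=4,interpolation=cv2.INTER_CUBIC)[:230+0]
b=cv2.resize(read_camera("scene")[190:250,150:290],None,fx=4,fy=4,interpolation=cv2.INTER_CUBIC)
cv2.imwrite("pics/p1.png",np.vstack([a,b]))
E
```

```text
time: 3.65
tool_pos: [0.4686, 0.0571, 0.0893]
tcp_rot: [-2.224, -2.217, 0.004]
wrist_force: [-0.1, 0.6, 0.9]
width: 0.999
grip_force: 0.0
```

View pics/p1.png

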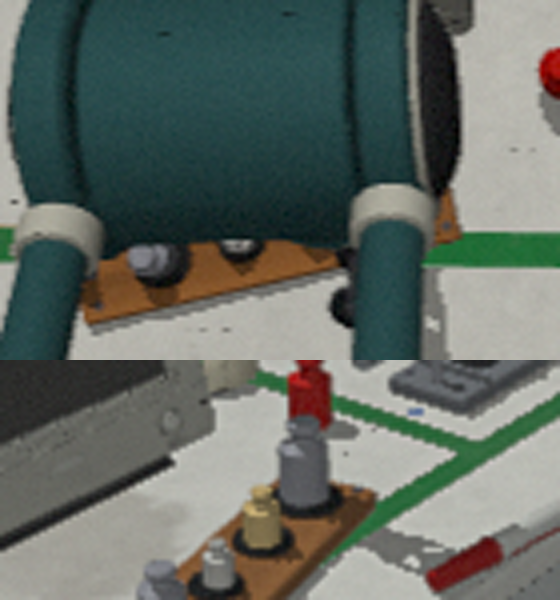

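The top crop shows the arm over the rack, hiding the target. The scene crop shows the 28 weight standing at (305, 470), untouched with the gripper above it. I'll descend and grip.

```bash
python3 -m crank '[[[0,0,3,0,0,0],[0,0,2.5,0,0,0],[0,0,1.3,0,0,0],[0,0,0,0,0,0],[0,0,0,0,0,0]]]'
python3 -m crank '[[[0,0,0,0,0,0],[0,0,0,0,0,0],[0,0,0,0,0,0],[0,0,0,0,0,0],[0,0,0,0,0,0],[0,0,0,0,0,0],[0,0,0,0,0,0],[0,0,0,0,0,0]]]' 1.5 40
python3 -m crank '[[[0,0,0,0,0,0],[0,0,0,0,0,0],[0,0,0,0,0,0],[0,0,0,0,0,0],[0,0,0,0,0,0],[0,0,0,0,0,0]]]'
```

```text
time: 4.22
tool_pos: [0.4708, 0.0588, 0.0234]
tcp_rot: [2.221, 2.22, 0.001]
wrist_force: [0.4, 1.0, 0.1]
width: 0.997
grip_force: 0.0
time: 4.88
tool_pos: [0.4706, 0.059, 0.0233]
tcp_rot: [2.221, 2.221, 0.001]
wrist_force: [-2.5, 0.6, 5.4]
width: 0.311
grip_force: 39.3
time: 5.38
tool_pos: [0.4706, 0.059, 0.0233]
tcp_rot: [2.221, 2.221, 0.001]
wrist_force: [-2.1, -0.1, 5.8]
width: 0.31
grip_force: 39.3
```

```bash
python3 -m crank '[[[0,0,-1,0,0,0],[0,0,-3,0,0,0],[0,0,-3,0,0,0],[-2,0.4,-3,0,0,0],[-3.5,0.7,0,0,0,0],[-3.5,0.7,0,0,0,0],[-3.5,0.7,0,0,0,0],[-3.5,0.7,0,0,0,0]]]'
python3 -m crank '[[[-3,0.65,0,0,0,0],[-2,0,0,0,0,0],[0,0,0,0,0,0],[0,0,0,0,0,0]]]'
```

```text
time: 6.05
tool_pos: [0.5018, -0.1024, 0.1231]
tcp_rot: [2.22, 2.222, 0.001]
wrist_force: [-0.2, 0.9, -2.0]
width: 0.312
grip_force: 40.0
time: 6.38
tool_pos: [0.5079, -0.1519, 0.1223]
tcp_rot: [-2.224, -2.218, 0.0]
wrist_force: [-0.8, -0.4, -1.8]
width: 0.31
grip_force: 40.0
```

```bash
python3 -m crank '[[[0,0,3.5,0,0,0],[0,0,3,0,0,0],[0,0,2,0,0,0],[0,0,1.0,0,0,0],[0,0,0.4,0,0,0],[0,0,0,0,0,0],[0,0,0,0,0,0]]]'
```

```text
time: 6.97
tool_pos: [0.5095, -0.1509, 0.0244]
tcp_rot: [2.22, 2.221, 0.001]
wrist_force: [0.5, -0.2, -2.3]
width: 0.311
grip_force: 40.0
```

```bash
python3 - <<'E'
from h import *
crop("scene",180,120,160,120,5,"pics/p2.png")
E
```

```text
(no output)
```

View pics/p2.png

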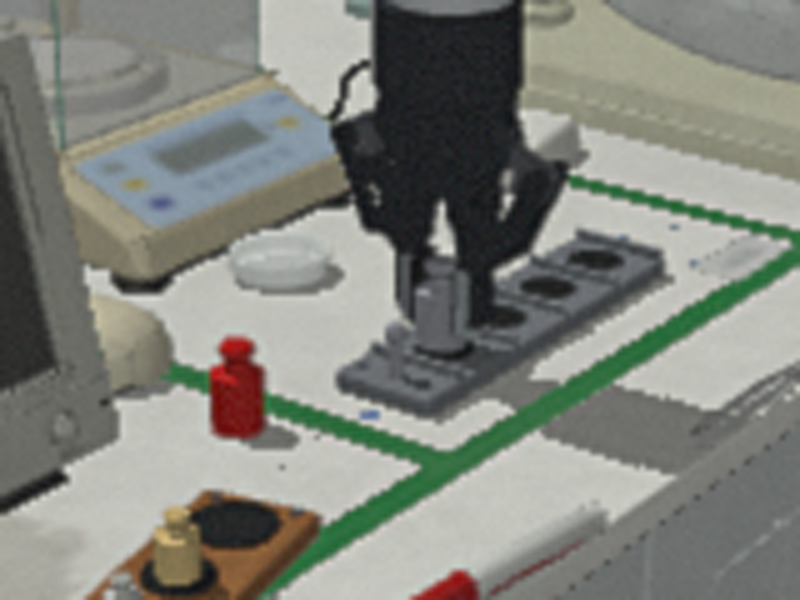

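The weight hangs upright between the pads at (440, 310), just above the disc nearest the pin. The brass weight is still on its seat.

```bash
python3 -m crank '[[[0,0,0.2,0,0,0],[0,0,0.15,0,0,0],[0,0,0,0,0,0],[0,0,0,0,0,0]]]'
python3 -m crank '[[[0,0,0,0,0,0],[0,0,0,0,0,0],[0,0,0,0,0,0],[0,0,0,0,0,0],[0,0,0,0,0,0],[0,0,0,0,0,0],[0,0,-1,0,0,0],[0,0,-3,0,0,0]]]' 8.0
python3 -m crank '[[[0,0,-3,0,0,0],[1,-0.2,-3,0,0,0],[3,-0.7,0,0,0,0],[3.5,-0.7,0,0,0,0],[3.5,-0.7,0,0,0,0],[3.5,-0.7,0,0,0,0],[3.5,-0.7,0,0,0,0],[3.5,-0.7,0,0,0,0]]]'
python3 -m crank '[[[3.5,-0.7,0,0,0,0],[0.9,0,0,0,0,0],[0,0,0,0,0,0],[0,0,0,0,0,0]]]'
```

```text
time: 7.35
tool_pos: [0.5089, -0.1512, 0.0204]
tcp_rot: [2.221, 2.221, 0.001]
wrist_force: [0.2, 0.1, -0.3]
width: 0.313
grip_force: 40.1
time: 8.02
tool_pos: [0.5043, -0.1496, 0.0562]
tcp_rot: [-2.215, -2.215, 0.007]
wrist_force: [0.2, -0.2, -1.2]
width: 0.934
grip_force: 0.0
time: 8.68
tool_pos: [0.4641, 0.0654, 0.1208]
tcp_rot: [2.221, 2.22, 0.002]
wrist_force: [1.2, 0.5, 0.6]
width: 0.938
grip_force: 0.0
time: 9.02
tool_pos: [0.4577, 0.108, 0.1203]
tcp_rot: [2.218, 2.223, 0.0]
wrist_force: [-0.0, 0.3, 0.4]
width: 0.936
grip_force: 0.0
```

```bash
python3 -m crank '[[[0.1,-0.2,3,0,0,0],[0,0,3,0,0,0],[0,0,2.5,0,0,0],[0,0,1.3,0,0,0],[0,0,0.5,0,0,0],[0,0,0,0,0,0],[0,0,0,0,0,0]]]'
python3 -m crank '[[[0,0,0,0,0,0],[0,0,0,0,0,0],[0,0,0,0,0,0],[0,0,0,0,0,0],[0,0,0,0,0,0],[0,0,0,0,0,0],[0,0,0,0,0,0],[0,0,0,0,0,0]]]' 1.0 30
python3 -m crank '[[[0,0,0,0,0,0],[0,0,0,0,0,0],[0,0,0,0,0,0]]]'
```

```text
time: 9.6
tool_pos: [0.4563, 0.108, 0.0173]
tcp_rot: [2.223, 2.219, 0.001]
wrist_force: [0.5, 0.9, 0.2]
width: 0.94
grip_force: 0.0
time: 10.27
tool_pos: [0.4558, 0.1091, 0.0174]
tcp_rot: [2.221, 2.221, 0.001]
wrist_force: [-0.8, 0.0, 5.2]
width: 0.219
grip_force: 29.4
time: 10.52
tool_pos: [0.4558, 0.1091, 0.0174]
tcp_rot: [2.221, 2.221, 0.001]
wrist_force: [-1.1, -0.5, 6.3]
width: 0.22
grip_force: 29.4
```

```bash
python3 -m crank '[[[0,0,-1,0,0,0],[0,0,-3,0,0,0],[0,0,-3,0,0,0],[-2,0.4,-3,0,0,0],[-3.5,0.7,0,0,0,0],[-3.5,0.7,0,0,0,0],[-3.5,0.7,0,0,0,0],[-3.5,0.7,0,0,0,0]]]'
python3 -m crank '[[[-3.5,0.7,0,0,0,0],[-3.5,0.7,0,0,0,0],[-3.5,0.7,0,0,0,0],[-2.5,0.15,0,0,0,0],[0,0,0,0,0,0],[0,0,0,0,0,0],[0,0,0,0,0,0]]]'
python3 -m crank '[[[0,0,3,0,0,0],[0,0,3,0,0,0],[0,0,2,0,0,0],[0,0,1.0,0,0,0],[0,0,0.6,0,0,0],[0,0,0,0,0,0],[0,0,0,0,0,0]]]'
```

```text
time: 11.18
tool_pos: [0.4876, -0.0524, 0.1177]
tcp_rot: [2.22, 2.222, 0.001]
wrist_force: [1.8, 1.2, 0.2]
width: 0.212
grip_force: 29.5
time: 11.77
tool_pos: [0.5094, -0.1805, 0.1166]
tcp_rot: [-2.221, -2.22, -0.0]
wrist_force: [-0.7, 0.4, -0.4]
width: 0.217
grip_force: 29.6
time: 12.35
tool_pos: [0.5108, -0.1805, 0.0217]
tcp_rot: [2.219, 2.222, 0.001]
wrist_force: [0.7, -0.3, -0.3]
width: 0.225
grip_force: 29.6
```

```bash
python3 - <<'E'
from h import *
crop("scene",180,120,160,120,5,"pics/p3.png")
E
```

```text
(no output)
```

View pics/p3.png

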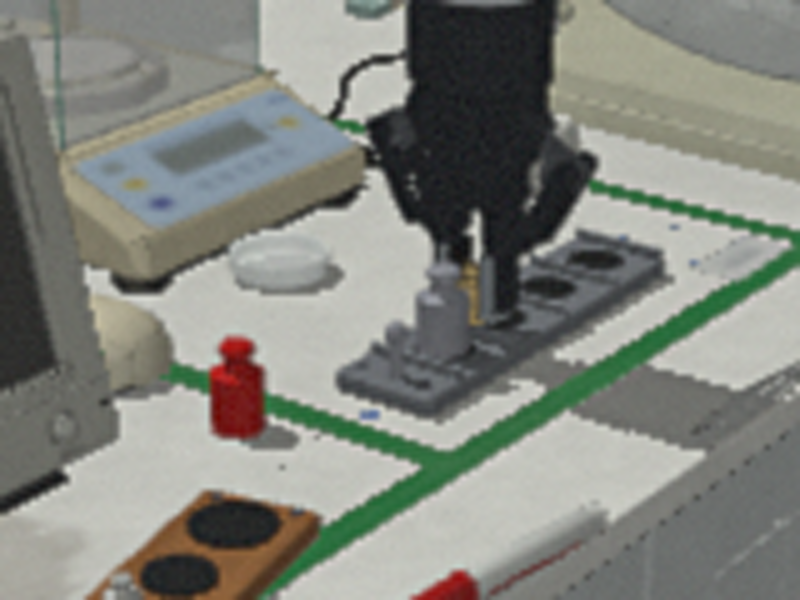

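I descended without checking that the traverse had finished: y is −0.1805 instead of −0.2013. The brass weight still hangs, and the 28 weight stands undisturbed at (440, 320). I'll lift, correct and check before lowering.

```bash
python3 -m crank '[[[0,0,-1,0,0,0],[0,0,-2,0,0,0],[-1,0,0,0,0,0],[-1.1,0,0,0,0,0],[0,0,0,0,0,0],[0,0,0,0,0,0]]]'
```

```text
time: 12.9
tool_pos: [0.5096, -0.2028, 0.0506]
tcp_rot: [-2.223, -2.219, 0.0]
wrist_force: [0.0, -0.1, -0.2]
width: 0.216
grip_force: 29.6
```

```bash
python3 -m crank '[[[0.1,0,2,0,0,0],[0,0,1,0,0,0],[0,0,0.4,0,0,0],[0,0,0.15,0,0,0],[0,0,0,0,0,0],[0,0,0,0,0,0],[0,0,0,0,0,0]]]'
```

```text
time: 13.48
tool_pos: [0.5097, -0.2008, 0.0149]
tcp_rot: [-2.221, -2.221, 0.0]
wrist_force: [-0.4, 1.3, -0.7]
width: 0.214
grip_force: 29.6
```

```bash
python3 -m crank '[[[0,0,0,0,0,0],[0,0,0,0,0,0],[0,0,0,0,0,0],[0,0,0,0,0,0],[0,0,0,0,0,0],[0,0,0,0,0,0],[0,0,-1,0,0,0],[0,0,-3,0,0,0]]]' 8.0
python3 -m crank '[[[0,0,-3,0,0,0],[1,-0.2,-3,0,0,0],[3,-0.6,0,0,0,0],[3.4,-0.6,0,0,0,0],[3.4,-0.6,0,0,0,0],[3.4,-0.6,0,0,0,0],[3.4,-0.6,0,0,0,0],[3.4,-0.6,0,0,0,0]]]'
python3 -m crank '[[[3.4,-0.7,0,0,0,0],[3.4,-0.7,0,0,0,0],[3.4,-0.7,0,0,0,0],[3,-0.7,0,0,0,0],[1.6,-0.5,0,0,0,0],[0,0,0,0,0,0],[0,0,0,0,0,0]]]'
```

```text
time: 14.15
tool_pos: [0.5059, -0.1993, 0.0517]
tcp_rot: [-2.215, -2.215, 0.005]
wrist_force: [0.5, 0.4, -0.3]
width: 0.934
grip_force: 0.0
time: 14.82
tool_pos: [0.4716, 0.0103, 0.1163]
tcp_rot: [2.221, 2.22, 0.001]
wrist_force: [0.7, 0.0, -0.4]
width: 0.935
grip_force: 0.0
time: 15.4
tool_pos: [0.4389, 0.1576, 0.1159]
tcp_rot: [2.218, 2.224, 0.001]
wrist_force: [0.1, 0.4, 0.1]
width: 0.941
grip_force: 0.0
```

```bash
python3 -m crank '[[[0,0.5,3,0,0,0],[0,0,3,0,0,0],[0,0,2.2,0,0,0],[0,0,1.3,0,0,0],[0,0,0.5,0,0,0],[0,0,0,0,0,0],[0,0,0,0,0,0]]]'
python3 -m crank '[[[0,0,0,0,0,0],[0,0,0,0,0,0],[0,0,0,0,0,0],[0,0,0,0,0,0],[0,0,0,0,0,0],[0,0,0,0,0,0],[0,0,0,0,0,0],[0,0,0,0,0,0]]]' 0.7 25
python3 -m crank '[[[0,0,0,0,0,0],[0,0,0,0,0,0],[0,0,0,0,0,0]]]'
```

```text
time: 15.98
tool_pos: [0.4447, 0.1563, 0.0159]
tcp_rot: [2.222, 2.22, 0.001]
wrist_force: [-0.9, -0.2, 0.3]
width: 0.938
grip_force: 0.0
time: 16.65
tool_pos: [0.4443, 0.1571, 0.0158]
tcp_rot: [2.221, 2.221, 0.001]
wrist_force: [-0.4, 0.1, 5.2]
width: 0.176
grip_force: 25.0
time: 16.9
tool_pos: [0.4443, 0.1571, 0.0158]
tcp_rot: [2.221, 2.221, 0.001]
wrist_force: [-0.6, -0.1, 5.3]
width: 0.174
grip_force: 25.1
```

```bash
python3 -m crank '[[[0,0,-1,0,0,0],[0,0,-3,0,0,0],[0,0,-3,0,0,0],[-2,0.4,-3,0,0,0],[-3.4,0.6,0,0,0,0],[-3.4,0.6,0,0,0,0],[-3.4,0.6,0,0,0,0],[-3.4,0.6,0,0,0,0]]]'
python3 -m crank '[[[-3.4,0.6,0,0,0,0],[-3.4,0.6,0,0,0,0],[-3.4,0.6,0,0,0,0],[-3.4,0.6,0,0,0,0],[-3.4,0.6,0,0,0,0],[-3.4,0.6,0,0,0,0],[0,0,0,0,0,0],[0,0,0,0,0,0]]]'
```

```text
time: 17.57
tool_pos: [0.472, -0.0004, 0.1161]
tcp_rot: [2.22, 2.222, 0.001]
wrist_force: [0.0, 0.4, -0.4]
width: 0.167
grip_force: 24.6
time: 18.23
tool_pos: [0.508, -0.2047, 0.1155]
tcp_rot: [-2.225, -2.218, -0.0]
wrist_force: [0.6, 1.3, -0.6]
width: 0.173
grip_force: 24.6
```

```bash
python3 -m crank '[[[-2.5,0.2,0,0,0,0],[-2.1,0.1,0,0,0,0],[0,0,0,0,0,0],[0,0,0,0,0,0]]]'
```

```text
time: 18.57
tool_pos: [0.5106, -0.2483, 0.1152]
tcp_rot: [-2.221, -2.22, -0.0]
wrist_force: [-0.6, 0.0, 0.8]
width: 0.172
grip_force: 24.6
```

```bash
python3 -m crank '[[[-0.2,0,3,0,0,0],[0,0,3,0,0,0],[0,0,2.2,0,0,0],[0,0,1.2,0,0,0],[0,0,0.4,0,0,0],[0,0,0,0,0,0],[0,0,0,0,0,0]]]'
python3 - <<'E'
from h import *
crop("scene",230,140,110,80,7,"pics/p4.png")
E
```

```text
time: 19.15
tool_pos: [0.5118, -0.2508, 0.0183]
tcp_rot: [2.22, 2.221, 0.001]
wrist_force: [1.0, -0.2, -0.1]
width: 0.171
grip_force: 24.6
```

View pics/p4.png

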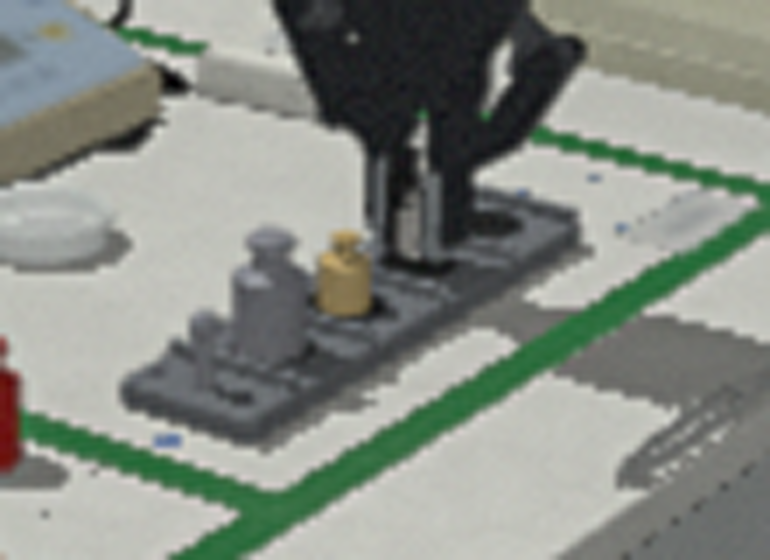

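The 28 weight stands at (270, 300) and the brass one at (345, 275), both on their discs. The small weight hangs upright above the third disc at (412, 230).

```bash
python3 -m crank '[[[0,0,0.3,0,0,0],[0,0,0.2,0,0,0],[0,0,0,0,0,0],[0,0,0,0,0,0]]]'
python3 -m crank '[[[0,0,0,0,0,0],[0,0,0,0,0,0],[0,0,0,0,0,0],[0,0,0,0,0,0],[0,0,0,0,0,0],[0,0,0,0,0,0],[0,0,-1,0,0,0],[0,0,-3,0,0,0]]]' 8.0
python3 -m crank '[[[0,0,-3,0,0,0],[1,-0.2,-3.5,0,0,0],[3,-0.5,0,0,0,0],[3.5,-0.5,0,0,0,0],[3.5,-0.5,0,0,0,0],[3.5,-0.5,0,0,0,0],[3.5,-0.5,0,0,0,0],[3.5,-0.5,0,0,0,0]]]'
python3 -m crank '[[[3.5,-0.6,0,0,0,0],[3.5,-0.6,0,0,0,0],[3.5,-0.6,0,0,0,0],[3.5,-0.6,0,0,0,0],[3.5,-0.6,0,0,0,0],[3.5,-0.6,0,0,0,0],[0,0,0,0,0,0],[0,0,0,0,0,0]]]'
```

```text
time: 19.53
tool_pos: [0.5114, -0.2513, 0.0129]
tcp_rot: [2.221, 2.22, 0.001]
wrist_force: [-0.1, -0.0, 0.7]
width: 0.175
grip_force: 24.7
time: 20.2
tool_pos: [0.507, -0.2489, 0.0485]
tcp_rot: [-2.215, -2.215, 0.004]
wrist_force: [-0.7, 0.8, 0.0]
width: 0.937
grip_force: 0.0
time: 20.87
tool_pos: [0.4786, -0.0346, 0.1183]
tcp_rot: [2.221, 2.22, 0.001]
wrist_force: [1.6, -0.3, -0.1]
width: 0.939
grip_force: 0.0
time: 21.53
tool_pos: [0.4427, 0.1756, 0.1181]
tcp_rot: [2.216, 2.226, 0.001]
wrist_force: [-0.5, -0.5, 0.9]
width: 0.935
grip_force: 0.0
```

```bash
python3 -m crank '[[[1.6,-0.5,0,0,0,0],[1.5,-0.4,0,0,0,0],[0,0,2,0,0,0],[0,0,0,0,0,0],[0,0,0,0,0,0]]]'
```

```text
time: 21.95
tool_pos: [0.433, 0.2033, 0.0965]
tcp_rot: [-2.222, -2.22, 0.005]
wrist_force: [0.3, -0.3, -0.5]
width: 0.931
grip_force: 0.0
```

```bash
python3 -m crank '[[[0.2,0.05,3,0,0,0],[0,0,2.7,0,0,0],[0,0,1.5,0,0,0],[0,0,0.5,0,0,0],[0,0,0,0,0,0],[0,0,0,0,0,0]]]'
python3 -m crank '[[[0,0,0,0,0,0],[0,0,0,0,0,0],[0,0,0,0,0,0],[0,0,0,0,0,0],[0,0,0,0,0,0],[0,0,0,0,0,0],[0,0,0,0,0,0],[0,0,0,0,0,0]]]' 1.2 35
python3 -m crank '[[[0,0,0,0,0,0],[0,0,0,0,0,0],[0,0,0,0,0,0]]]'
```

```text
time: 22.45
tool_pos: [0.4354, 0.2066, 0.0212]
tcp_rot: [2.222, 2.22, 0.001]
wrist_force: [0.2, -0.6, -0.3]
width: 0.936
grip_force: 0.0
time: 23.12
tool_pos: [0.4349, 0.2072, 0.0211]
tcp_rot: [2.221, 2.221, 0.001]
wrist_force: [-1.2, -0.8, 6.5]
width: 0.265
grip_force: 34.4
time: 23.37
tool_pos: [0.4349, 0.2072, 0.0211]
tcp_rot: [2.221, 2.221, 0.001]
wrist_force: [-1.8, -0.5, 5.9]
width: 0.261
grip_force: 34.4
```

```bash
python3 -m crank '[[[0,0,-1,0,0,0],[0,0,-3,0,0,0],[0,0,-3,0,0,0],[-2,0.3,-3,0,0,0],[-3.5,0.55,0,0,0,0],[-3.5,0.55,0,0,0,0],[-3.5,0.55,0,0,0,0],[-3.5,0.55,0,0,0,0]]]'
python3 -m crank '[[[-3.5,0.55,0,0,0,0],[-3.5,0.55,0,0,0,0],[-3.5,0.55,0,0,0,0],[-3.5,0.55,0,0,0,0],[-3.5,0.55,0,0,0,0],[-3.5,0.55,0,0,0,0],[-3.5,0.55,0,0,0,0],[-3.5,0.55,0,0,0,0]]]'
python3 -m crank '[[[0,0,0,0,0,0],[0,0,0,0,0,0]]]'
```

```text
time: 24.03
tool_pos: [0.4593, 0.0457, 0.121]
tcp_rot: [2.22, 2.222, 0.001]
wrist_force: [0.2, 0.2, -1.6]
width: 0.262
grip_force: 34.6
time: 24.7
tool_pos: [0.5031, -0.2347, 0.1205]
tcp_rot: [-2.221, -2.221, -0.0]
wrist_force: [1.0, -0.0, -0.1]
width: 0.263
grip_force: 34.6
time: 24.87
tool_pos: [0.5034, -0.2347, 0.1205]
tcp_rot: [-2.225, -2.218, -0.0]
wrist_force: [-0.1, 0.3, -1.3]
width: 0.263
grip_force: 34.6
```

```bash
python3 -m crank '[[[-2.7,0.4,0,0,0,0],[-2.3,0.4,0,0,0,0],[-1.6,0.2,0,0,0,0],[0,0,0,0,0,0],[0,0,2,0,0,0],[0,0,0,0,0,0],[0,0,0,0,0,0]]]'
```

```text
time: 25.45
tool_pos: [0.5118, -0.2969, 0.0988]
tcp_rot: [-2.217, -2.219, 0.001]
wrist_force: [-0.4, -0.3, -0.3]
width: 0.266
grip_force: 34.6
```

```bash
python3 -m crank '[[[-0.4,0,3,0,0,0],[0,0,2.5,0,0,0],[0,0,1.5,0,0,0],[0,0,0.6,0,0,0],[0,0,0,0,0,0],[0,0,0,0,0,0]]]'
```

```text
time: 25.95
tool_pos: [0.5139, -0.3028, 0.0251]
tcp_rot: [2.22, 2.222, 0.0]
wrist_force: [0.4, -0.1, -1.4]
width: 0.263
grip_force: 34.6
```

```bash
python3 -m crank '[[[0.1,0,0.4,0,0,0],[0,0,0.2,0,0,0],[0,0,0.05,0,0,0],[0,0,0,0,0,0],[0,0,0,0,0,0]]]'
python3 -m crank '[[[0,0,0,0,0,0],[0,0,0,0,0,0],[0,0,0,0,0,0],[0,0,0,0,0,0],[0,0,0,0,0,0],[0,0,0,0,0,0],[0,0,-1,0,0,0],[0,0,-3,0,0,0]]]' 8.0
python3 -m crank '[[[0,0,-3,0,0,0],[0,-1,-3.5,0,0,0],[0,-3,-3,0,0,0],[3.5,0,0,0,0,0],[3.5,0,0,0,0,0],[3.5,0,0,0,0,0],[3.5,0,0,0,0,0],[3.5,0,0,0,0,0]]]'
python3 -m crank '[[[3.5,0,0,0,0,0],[3.5,0,0,0,0,0],[3.5,0,0,0,0,0],[3.5,0,0,0,0,0],[3.5,0,0,0,0,0],[3.5,0,0,0,0,0],[0,0,0,0,0,0],[0,0,0,0,0,0]]]'
python3 - <<'E'
from h import *
a=cv2.resize(read_camera("top")[150:200,280:390],None,fx=6,fy=6,interpolation=cv2.INTER_CUBIC)
b=cv2.resize(read_camera("scene")[155:205,235:345],None,fx=6,fy=6,interpolation=cv2.INTER_CUBIC)
cv2.imwrite("pics/end.png",np.vstack([a,b]))
E
```

```text
time: 26.37
tool_pos: [0.5137, -0.3022, 0.0183]
tcp_rot: [2.221, 2.221, 0.0]
wrist_force: [0.0, -0.6, -0.6]
width: 0.261
grip_force: 34.6
time: 27.03
tool_pos: [0.5097, -0.2996, 0.0537]
tcp_rot: [-2.215, -2.214, 0.003]
wrist_force: [0.3, 0.1, -0.3]
width: 0.935
grip_force: 0.0
time: 27.7
tool_pos: [0.4738, -0.1258, 0.1534]
tcp_rot: [2.222, 2.219, 0.001]
wrist_force: [0.9, -0.4, 0.2]
width: 0.936
grip_force: 0.0
time: 28.37
tool_pos: [0.4739, 0.0846, 0.153]
tcp_rot: [2.216, 2.226, 0.001]
wrist_force: [0.3, 0.2, -0.6]
width: 0.937
grip_force: 0.0
```

View pics/end.png

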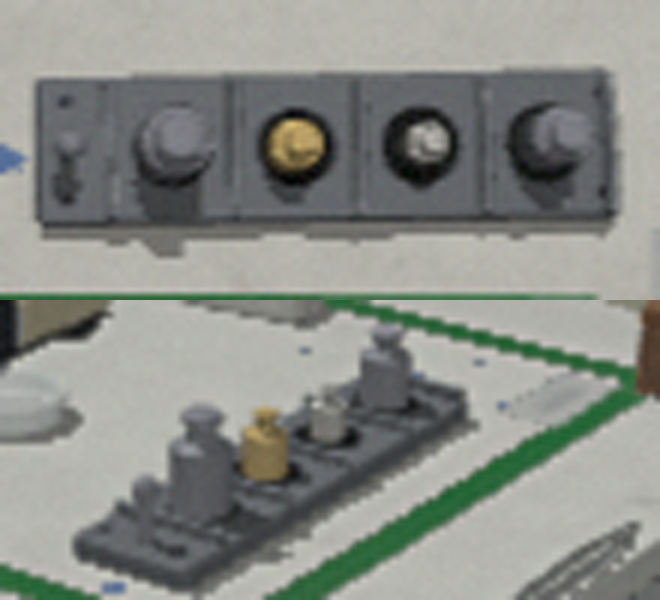

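The picture shows all four upright in mirrored order: 28 at (175, 140), 20 at (297, 145), 16 at (430, 142) and 24 at (560, 135). The 24 looks right of its disc, which may be parallax, so I'll check its knob.

```bash
python3 - <<'E'
from h import *
for (u,v),h in zip([(181,129),(300,143),(431,142),(572,132)],[.058,.042,.036,.049]): print(px2w("top",u/6+279.58,v/6+149.58,h).round(4))
E
```

```text
[ 0.5113 -0.1495  0.058 ]
[ 0.5082 -0.1977  0.042 ]
[ 0.5098 -0.25    0.036 ]
[ 0.5127 -0.3012  0.049 ]
```

All are within 4 mm of their cell middles, so I'm handing in.

```bash
python3 -c "
from workcell import *
print(finish_job())"
```

```text
the job is handed in; nothing more can be done
None
```

All four weights stand upright in the grey rack in mirrored order, each within about 4 mm of its cell's middle by the last top picture, and the job was handed in at about 28 s; no verdict came back.

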